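Load the leaf jig and latch it shut

TASK

Get the drilling jig ready: lay the slotted steel strap flat in the nest between the six locating pins and let go of it, then swing the hinged leaf fully down over it, and finally turn the orange latch all the way so that its tongue locks the leaf. Leave the tape measure, sanding block, side cutters and dye bottle where they are.

Things in the scene. Friction and masses are not known exactly. Their poses are not given: they have to be found in the camera images.
- strap_mid (a point): Centre (half-way up) of the loose slotted steel strap, a flat light grey bar 25 x 90 x 10 mm (x, y, z), about 0.1 kg, lying flat on the bench at the start. Its y axis runs along its 90 mm length, its x axis across its 25 mm width, z up. It may lie in the nest either way round.
- jig: The leaf jig, fixed to the bench: dark steel base plate 190 x 110 x 15 mm (x, y, z); origin at the centre of its underside, on the bench top. Its own x axis points from the latch end (near the robot) to the hinge end, y along the nest, z up; turned up to about 0.3 rad. The leaf's hinge axis is at x = +85 mm, the latch axis at x = -75 mm, y = 0.
- nest (a point): Where the strap's centre belongs, at (0, 0, 20 mm) on the jig's axes; the strap's length lies along the jig's y, its underside on the plate (15 mm). Six tapered brass pins, 8 mm across, stand 7 mm above the plate round it: four at x = +-19.5, y = +-30 mm, one past each end at y = +-52 mm, x = 0: 3 mm of play all round. Between the side pins 52 mm are free for a finger.
- leaf (a joint): Leaf angle, rad: 0 fully down (shut), 1.57 upright, 1.85 its stop leaning away; starts at about 1.6 to 1.8. A stiff hinge (0.25 N m) keeps it where left. An aluminium plate 8 mm thick, 70 mm wide, reaching 143 mm from the hinge axis, which runs in its mid-thickness. Shut, its underside is 27 and its top 35 mm above the bench; it stays up if the strap is not down between the pins.
- leaf_hinge (a point): Middle of the leaf's hinge axis, at (85, 0, 31 mm) on the jig's axes; the axis runs along the jig's y. This point's axes turn with the leaf: its -x points along the leaf to the free edge, its +z out of the face that is on top when shut (and looks away from the robot when open).
- leaf_edge (a point): Middle of the leaf's free edge, half-way through its thickness, 143 mm from the hinge axis.
- latch (a joint): Turn of the latch, rad: 0 open (tongue and orange bar along the jig's y axis, clear of the leaf), 1.57 locked, its stop (tongue pointing to the jig's +x, over the leaf's free edge). It grows clockwise seen from above, starts at 0 to 0.25, and moves with light friction (0.05 N m).
- latch_grip (a point): Centre of the orange bar grip on top of the latch, on the vertical latch axis, 60 mm above the bench. The bar is 60 mm long (its own y axis), 12 mm thick and 18 mm tall (51 to 69 mm above the bench). Below it: a thin neck, then a tongue 36 to 42 mm above the bench that reaches 35 mm from the axis along the bar's +y.
- tape_mid (a point): Centre of a yellow and black tape measure, 62 x 80 x 32 mm: a bystander.
- block_mid (a point): Centre of a cork sanding block, 56 x 92 x 27 mm: a bystander.
- side_cutters_mid (a point): Centre of side cutters with blue handles, 54 x 135 x 16 mm: a bystander.
- dye_mid (a point): About the centre of a blue dye bottle with a black pointed cap, 33 mm wide and 103 mm tall: a bystander.
Not all that is in view belongs to the job. Of the things like the part that bears strap_mid, leave any that is brown, green or pink; of the rest the larger one is meant.

How it is judged:
On the way, in this order (a step that is already met when the one before it is completed fails the run):
1. the strap lies flat on the plate between the six pins, released, the leaf still open (x of strap_mid in the frame of jig between -0.0055 and 0.0055 m and y of strap_mid in the frame of jig between -0.0055 and 0.0055 m and z of strap_mid in the frame of jig between 0.017 and 0.023 m and angle between the y axis of strap_mid and the y axis of jig, either way round below 0.15 rad and angle between strap_mid's own z axis and vertical below 0.07 rad and contact force between the fingers and strap below 0.2 N and value of joint leaf above 0.5 rad), for 0.2 s.
2. the leaf is fully down over the strap, the latch not yet turned over it (x of strap_mid in the frame of jig between -0.0055 and 0.0055 m and y of strap_mid in the frame of jig between -0.0055 and 0.0055 m and z of strap_mid in the frame of jig between 0.017 and 0.023 m and angle between the y axis of strap_mid and the y axis of jig, either way round below 0.15 rad and angle between strap_mid's own z axis and vertical below 0.07 rad and value of joint leaf below 0.05 rad and value of joint latch below 0.9 rad), for 0.2 s.
3. the latch is turned to its locked end (value of joint leaf below 0.05 rad and value of joint latch above 1.3 rad), for 0.2 s.
At the end, for the whole second after the job is handed in: The strap lies flat on the jig's plate between the six pins (centre within 5.5 mm of the nest's along and across, 3 mm in height, level), the leaf is down (below 0.05 rad), the latch is locked (above 1.3 rad), and all is at rest (all of step 3 and x of strap_mid in the frame of jig between -0.0055 and 0.0055 m and y of strap_mid in the frame of jig between -0.0055 and 0.0055 m and z of strap_mid in the frame of jig between 0.017 and 0.023 m and angle between the y axis of strap_mid and the y axis of jig, either way round below 0.15 rad and angle between strap_mid's own z axis and vertical below 0.07 rad and linear speed of strap below 0.02 m/s); the robot touches nothing.
It fails at once if the tape measure pushed more than 30 mm from its place (distance of tape_mid from where it was at the start of the episode above 0.03 m).
It fails at once if the sanding block pushed more than 30 mm from its place (distance of block_mid from where it was at the start of the episode above 0.03 m).
It fails at once if the side cutters pushed more than 30 mm from its place (distance of side_cutters_mid from where it was at the start of the episode above 0.03 m).
It fails at once if the dye bottle pushed more than 30 mm from its place (distance of dye_mid from where it was at the start of the episode above 0.03 m).
It also fails if it takes over 69 s, if anything falls off the work surface, if the arm or the gripper's body presses on something with over 40 N, if the wrist force passes 120 N, or if a joint passes its speed limit or range.

ROBOT

A 7-joint arm with a two-finger parallel gripper is mounted at the origin on a cart in front of the work surface, level with it; the furniture and walls round the work are solid. World frame = base frame: x ahead of the robot, y to its left, z up, the work surface at z = 0. Lengths are in m, angles in rad, forces in N, time in s.
With the tool pointing down it reaches from about 0.425 to 0.925 m from the base axis. Payload 6.8 kg.
Tool frame: the origin (TCP) lies between the finger pads; the fingertips stand r.tip_reach ahead of it and the grasp point (between the pads) lies 11 mm behind it (r.tip_reach is the distance from the TCP to the fingertips, in m); z points along the fingers, y is the direction in which the jaws open and shut (so a half turn about z gives the same grasp; the last joint's range is limited). The gripper opens to 85 mm and grips with 20 to 120 N. Pads are 22 mm wide; open, the fingers measure 114 mm over their backs; the gripper's body (76 mm by 85 mm) begins 54 mm behind the grasp point. The pads swing forward as they close: fully open they stand 13 mm farther back than shut.
Start: joints at [1.191, 0.477, 0.022, 1.555, -0.011, 1.109, -0.083], TCP at [0.181, -0.65, 0.239] pointing down, gripper open.
Joint ranges: [-2.96, 2.96], [-0.34, 2.1], [-1.41, 1.46], [0.24, 2.44], [-1.37, 4.51], [0.17, 1.92], [-2.96, 2.96]. Speed limits (rad/s): [2.39, 2.39, 3.14, 3.14, 3.14, 3.14, 3.14].

INTERFACE

Orientations are given as a rotation vector (axis times angle).
In Python, from bench import r, eyes, spotter gives the robot as it stands.
- The arm moves only by the tool carry_out, never from a script. Its argument "series" is text: rows parted by semicolons, each of 5 numbers parted by spaces: the shift along the tool's x, y, z in cm, then the turn about the tool's z in rad, then the opening, from 0 (shut) to 1 (fully open). In form: x y z yaw gripper; .... A call has 1 to 8 rows; each row shifts and turns the commanded pose from where the row before left it, along the tool's axes as they then stand; what a row does not reach is not made up. A row lasts 1/8 s, in which the tool goes at most 62.5 mm and 10.7 degrees, less where a joint would pass 70% of its speed; a pose out of reach is approached as far as the arm can. A call with a gripper value outside its range is refused whole. The fingers move at their own pace and stop on an object; "grip_force" is the grip in N (left out, the last holds). Time passes only in rows, so rows that do not move let the fingers close. It gives the time, the measured TCP pose, the force and the opening at its end, in the units of the state.
- r.get_obs(): the state, without advancing time (a new reading comes with each control period).
- eyes.grab_frame(name): name is "scene" or "side" or "wrist"; returns a dict with "color" (480x640x3 uint8, blue, green, red), "intrinsics" (3x3 intrinsics, pixels), "R" (3x3) and "t" (3): a world point X has camera coordinates R X + t; the wrist camera has in their place "T_tool_cam" (4x4, takes a point from camera to tool coordinates, whose origin is the TCP and whose axes are the flange's). Camera axes: x right, y down, z forward; pixel columns grow to the right and rows downward; lengths in m; the calibration is good to about 2 mm. A picture is of the moment at which its call begins: read the wrist's pose just before it. There is no depth.
- r.hand_in(): hands the job in, once; it reports no verdict.
Trained networks look in a picture, given as the dict that the camera call returned (one of the last four; its "shot" number tells which), for a name from the list of things; names that differ only in an ending like _2 or _b are one class to them, and where a whole thing is asked for, a point or a joint stands for the part that bears it (a point fixed in the world has none). Each returns a list of dicts, best first, with "confidence" (0 to 1); they miss things now and then, are a little off and sometimes report something else, mostly with a low value. They report only what shows in the picture. A call takes as long as a camera call. They do not tell look-alikes from the thing itself.
- spotter.search_frame(picture, query): "uv" ([column, row] in pixels, amid what is visible of it).
- spotter.trace(picture, query): "pixels" (480x640 bool, what is visible of it) and "uv" ([column, row] in pixels, amid what is visible of it).
- spotter.mark_of(picture, query): "uv" ([column, row] in pixels: a listed point, or the origin of a listed thing).
The state is a dict: "clock": time; "joints": joint angles; "qvel": joint speeds; "tau": joint torques, N m; "tcp_pos": TCP position; "orientation": TCP orientation; "contact_force": force on the tool from outside, world axes, zero at the start; "moment": the same for the moment, N m; "grip_width": finger opening in m.
Only numpy, scipy, OpenCV 4.12 (cv2) and the standard library are available. Lean on these libraries where they do the work, as an engineer would, in place of code of your own. Each camera call takes 0.05 s, during which the arm holds its last target.

## Working session

There is one attempt and no reset: what is moved stays moved. The work goes in short steps, Python scripts to look and compute and a tool call to move; the robot and the scene stay as the last step left them, time stands still between calls to the robot, and variables do not carry over. Pictures are saved under pics/ and viewed, and the job is handed in when it is done.

Besides the shell and the picture viewer there is one more tool, called as name(argument=value, ...) on one line, values as JSON. carry_out: Moves the arm, as the interface text tells. Its arguments: {"type":"object","properties":{"series":{"type":"string"},"grip_force":{"type":"number"}},"required":["series"]}

```bash
ls; mkdir -p pics; cat > h.py <<'E'
import numpy as np, cv2
from scipy.spatial.transform import Rotation as Rn
from bench import r, eyes, spotter
def ray(p,uv):
    K=p["intrinsics"]; d=np.linalg.inv(K)@[uv[0],uv[1],1.]
    R=np.array(p["R"]);t=np.array(p["t"])
    return -R.T@t, R.T@d
def atz(p,uv,z):
    o,d=ray(p,uv); return o+d*(z-o[2])/d[2]
def proj(p,X):
    c=np.array(p["R"])@np.array(X)+np.array(p["t"]); u=p["intrinsics"]@c; return u[:2]/u[2]
def wrist():
    s=r.get_obs(); p=eyes.grab_frame("wrist")
    Rt=Rn.from_rotvec(s["orientation"]).as_matrix(); T=np.eye(4);T[:3,:3]=Rt;T[:3,3]=s["tcp_pos"]
    M=np.linalg.inv(T@np.array(p["T_tool_cam"])); p["R"]=M[:3,:3];p["t"]=M[:3,3]
    return p
E
python3 - <<'E'
from h import *
s=r.get_obs();print({k:np.round(v,3) for k,v in s.items()},r.tip_reach)
for n in ["scene","side"]:
    p=eyes.grab_frame(n);cv2.imwrite(f"pics/{n}0.png",p["color"])
    o,_=ray(p,(0,0));print(n,o)
    for q in ["strap_mid","jig","nest","leaf_hinge","leaf_edge","latch_grip","tape_mid","block_mid","side_cutters_mid","dye_mid"]:
        for d in spotter.mark_of(p,q)[:3]: print(q,np.round(d["uv"],1),round(d["confidence"],2),np.round(atz(p,d["uv"],{"strap_mid":.005,"nest":.02,"leaf_hinge":.031,"latch_grip":.06}.get(q,0)),3))
p=wrist();cv2.imwrite("pics/w0.png",p["color"])
E
```

```text
pics
{'clock': np.float64(0.0), 'joints': array([ 1.191,  0.478,  0.022,  1.556, -0.012,  1.109, -0.083]), 'qvel': array([ 0.001, -0.   , -0.001,  0.002,  0.002,  0.001, -0.002]), 'tau': array([ 0.0000e+00, -5.9644e+01,  1.6080e+00, -2.8119e+01,  1.2000e-02,
        9.0000e-03,  0.0000e+00]), 'tcp_pos': array([ 0.181, -0.65 ,  0.238]), 'orientation': array([-3.111e+00, -4.250e-01,  1.000e-03]), 'contact_force': array([ 0.039,  0.239, -0.443]), 'moment': array([ 0.004, -0.049,  0.025]), 'grip_width': np.float64(0.085)} 0.008
scene [-0.22221245  0.64812458  1.04903313]
strap_mid [368.  296.9] 0.78 [ 0.355 -0.075  0.005]
strap_mid [355.6 203.1] 0.51 [ 0.608 -0.295  0.005]
strap_mid [396.3 206.5] 0.51 [ 0.524 -0.365  0.005]
nest [297.7 260.1] 0.71 [ 0.542 -0.025  0.02 ]
leaf_hinge [281.3 238.8] 0.86 [ 0.616 -0.038  0.031]
leaf_edge [277.9 195.8] 0.85 [ 0.778 -0.165  0.   ]
latch_grip [323.4 266.5] 0.55 [ 0.457 -0.029  0.06 ]
latch_grip [298.7 258.2] 0.41 [ 0.515 -0.005  0.06 ]
tape_mid [388.2 248. ] 0.73 [ 0.435 -0.234  0.   ]
block_mid [385.8 246.9] 0.29 [ 0.442 -0.232  0.   ]
side_cutters_mid [238.6 235.9] 0.73 [0.723 0.015 0.   ]
side [ 0.23726215 -0.85960141  0.77967515]
strap_mid [375.7 317.7] 0.91 [ 0.6   -0.285  0.005]
strap_mid [218.5 280.9] 0.82 [ 0.358 -0.074  0.005]
strap_mid [332.5 273.6] 0.72 [ 0.575 -0.147  0.005]
jig [291.2 246.4] 0.69 [ 0.531 -0.031  0.   ]
nest [296.2 237.5] 0.72 [ 0.544 -0.03   0.02 ]
nest [359.9 208.6] 0.65 [0.714 0.005 0.02 ]
leaf_hinge [327.7 222.4] 0.6 [ 0.621 -0.023  0.031]
leaf_edge [330.8 167.7] 0.71 [0.736 0.212 0.   ]
tape_mid [280.  318.1] 0.8 [ 0.438 -0.211  0.   ]
tape_mid [295.3 236.9] 0.71 [ 0.551 -0.005  0.   ]
block_mid [197.7 178.3] 0.87 [0.409 0.306 0.   ]
side_cutters_mid [360.  209.5] 0.65 [0.725 0.024 0.   ]
dye_mid [344.2 160.9] 0.76 [0.782 0.227 0.   ]
```

View pics/scene0.png

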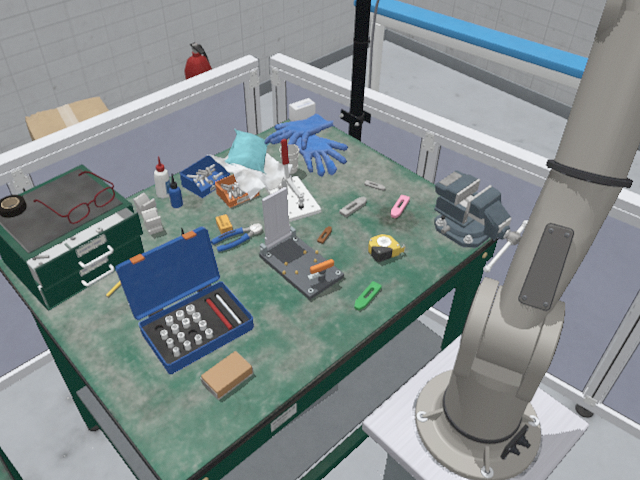

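View pics/side0.png

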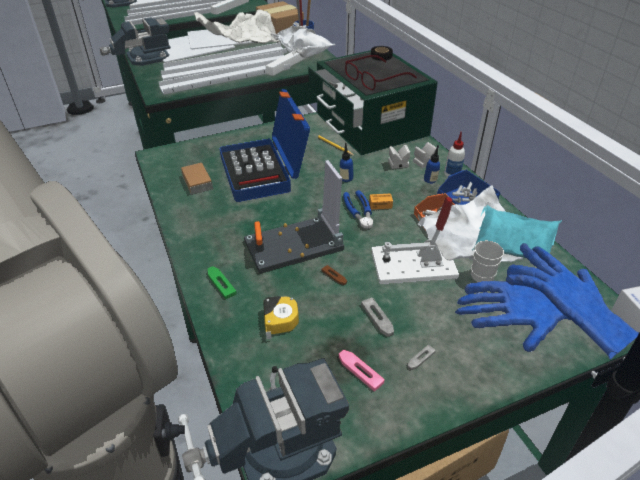

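View pics/w0.png

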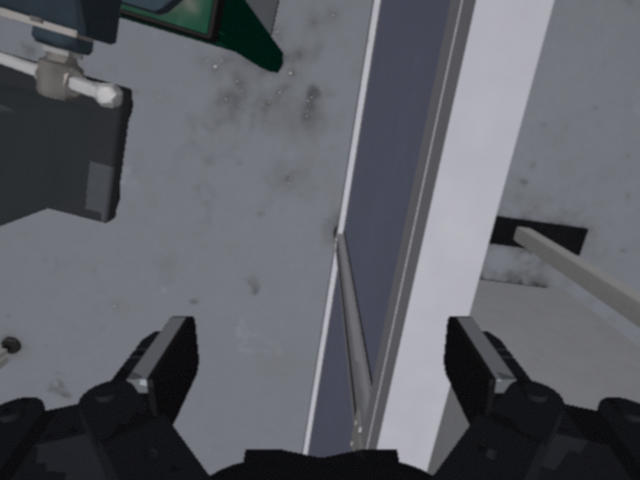

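The large grey slotted strap is at side (376,318) and scene (353,206). A smaller grey look-alike is at side (421,357). The brown, green and pink ones are decoys. The jig is at side (295,240) with its leaf up. The wrist camera is off the bench, past the vise.

```bash
python3 - <<'E'
from h import *
for n,near in [("scene",(353,206)),("side",(376,318))]:
    p=eyes.grab_frame(n)
    for d in spotter.trace(p,"strap_mid"):
        m=d["pixels"].astype(np.uint8)
        c,_=cv2.findContours(m,0,2); c=max(c,key=cv2.contourArea).reshape(-1,2)
        W=np.array([atz(p,u,.008)[:2] for u in c])*1000
        R=cv2.minAreaRect(W.astype(np.float32)); b=cv2.boxPoints(R)
        e=b[1]-b[0];f=b[2]-b[1]; L=e if np.linalg.norm(e)>np.linalg.norm(f) else f
        print(n,np.round(d["uv"]),round(d["confidence"],2),np.round(R[0]),np.round(R[1]),"len dir deg",np.degrees(np.arctan2(L[1],L[0])))
    c=p["color"]; u,v=(290,245)
    cv2.imwrite(f"pics/{n}jig.png",cv2.resize(c[v-85:v+65,u-80:u+120],None,fx=4,fy=4,interpolation=cv2.INTER_CUBIC))
s=r.get_obs();print(np.round(Rn.from_rotvec(s["orientation"]).as_matrix(),3)); print(eyes.grab_frame("wrist")["T_tool_cam"])
E
```

```text
scene [366. 295.] 0.88 [359. -73.] [28. 94.] len dir deg -78.207275
scene [398. 206.] 0.76 [ 519. -370.] [25. 95.] len dir deg -71.31883
scene [351. 206.] 0.69 [ 603. -280.] [ 34. 102.] len dir deg -87.9402
scene [325. 232.] 0.6 [ 574. -146.] [21. 67.] len dir deg -69.2187
scene [372. 184.] 0.46 [ 628. -386.] [55. 26.] len dir deg 14.785554
side [379. 316.] 0.93 [ 604. -286.] [30. 96.] len dir deg -89.52833
side [363. 371.] 0.82 [ 520. -377.] [32. 93.] len dir deg -72.05337
side [332. 275.] 0.65 [ 575. -155.] [22. 62.] len dir deg -71.48945
side [221. 280.] 0.62 [360. -79.] [27. 96.] len dir deg -77.76177
side [418. 356.] 0.55 [ 627. -397.] [63. 19.] len dir deg 19.063921
side [328. 197.] 0.31 [686.  97.] [289.  43.] len dir deg 63.527702
[[ 0.963  0.268  0.   ]
 [ 0.268 -0.963 -0.   ]
 [ 0.     0.    -1.   ]]
[[-4.38737370e-04 -9.53957309e-01 -2.99942096e-01  7.72691360e-02]
 [ 9.99999802e-01 -2.82981195e-04 -5.62726294e-04  1.14249115e-04]
 [ 4.51938888e-04 -2.99942283e-01  9.53957244e-01 -1.33821504e-01]
 [ 0.00000000e+00  0.00000000e+00  0.00000000e+00  1.00000000e+00]]
```

carry_out(series="0 0 -5 0 1;0 0 -5 0 1;5.4 -2.7 0 0 1;5.4 -2.7 0 0 1;5.4 -2.7 0 0 1;5.4 -2.7 0 0 1;5.4 -2.7 0 0 1;5.4 -2.7 0 0 1")

```text
clock: 2.4
tcp_pos: [0.451, -0.4058, 0.3396]
orientation: [3.112, 0.425, 0.001]
contact_force: [0.2, -0.9, 0.3]
grip_width: 0.0858
```

View pics/scenejig.png

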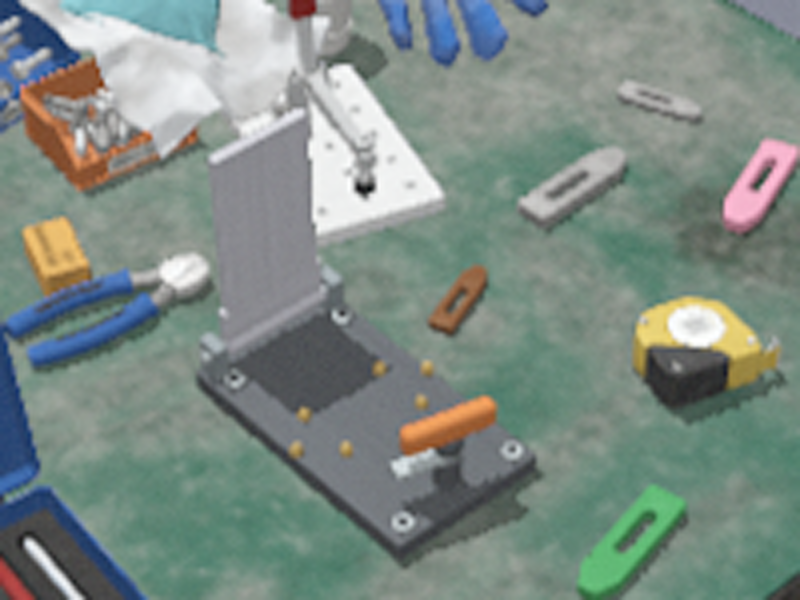

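View pics/sidejig.png

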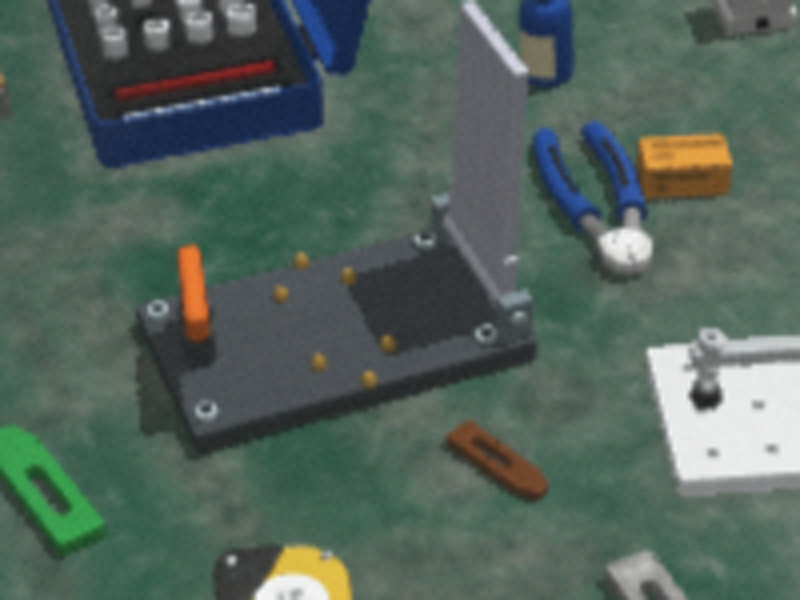

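The six brass pins show clearly in both crops. Next I'll fit the jig pose to them.

```bash
cat > fit.py <<'E'
from h import *
from scipy.optimize import least_squares
P=np.array([[0,52],[19.5,30],[-19.5,30],[19.5,-30],[-19.5,-30],[0,-52]])/1000
def fit(obs,z=.0195,x0=(.543,-.028,.0)):
    # obs list of (p,uv6x2)
    def f(a):
        c,s=np.cos(a[2]),np.sin(a[2])
        X=[[a[0]+c*q[0]-s*q[1],a[1]+s*q[0]+c*q[1],z] for q in P]
        return np.concatenate([(np.array([proj(p,x) for x in X])-uv).ravel() for p,uv in obs])
    o=least_squares(f,x0); return o.x,np.sqrt(np.mean(o.fun**2)),o.fun
if __name__=="__main__":
    sc=np.array([[295,449],[304,413],[346,448],[380,368],[422,402],[427,368]])/4+[210,160]
    sd=np.array([[302,260],[348,275],[281,293],[388,343],[319,362],[370,379]])/4+[210,160]
    a=eyes.grab_frame("scene");b=eyes.grab_frame("side")
    for o in ([(a,sc)],[(b,sd)],[(a,sc),(b,sd)]):
        x,e,_=fit(o);print(np.round(x,4),e)
    p=wrist();cv2.imwrite("pics/w1.png",p["color"])
E
python3 fit.py
```

```text
[ 0.5326 -0.0271 -0.0318] 0.14097465518248342
[ 0.5366 -0.0329 -0.0225] 0.1183559011500868
[ 0.5358 -0.0304 -0.0249] 0.8551525081246466
```

View pics/w1.png

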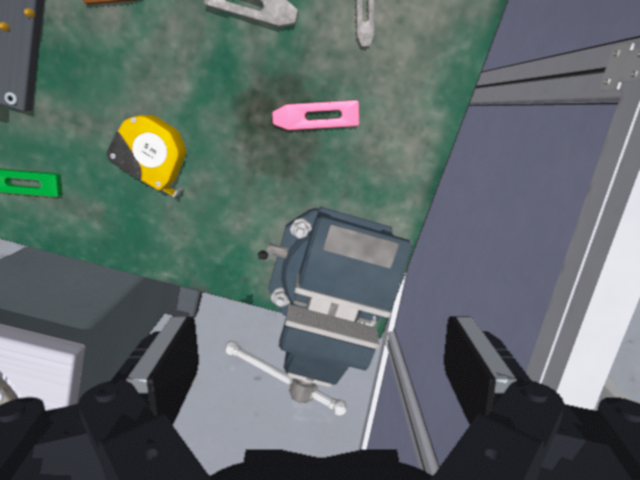

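carry_out(series="4.5 -1.9 0 0 1;4.5 -1.9 0 0 1;4.5 -1.9 0 0 1;4.5 -1.9 0 0 1;0 0 2 -0.18 1;0 0 2 -0.18 1;0 0 2 -0.18 1;0 0 2 -0.18 1")

```text
clock: 3.55
tcp_pos: [0.602, -0.2875, 0.2586]
orientation: [2.76, 1.5, -0.001]
contact_force: [-0.5, 0.3, -0.8]
grip_width: 0.0854
```

carry_out(series="0 0 1 -0.18 1;0 0 1 -0.18 1;0 0 0 -0.18 1;0 0 0 -0.04 1;0 0 0 0 1")

```text
clock: 4.18
tcp_pos: [0.6025, -0.2866, 0.2394]
orientation: [2.224, 2.218, -0.0]
contact_force: [-0.3, -0.4, -0.4]
grip_width: 0.0855
```

```bash
cat > st.py <<'E'
from h import *
import sys
p=wrist();cv2.imwrite(f"pics/{sys.argv[1]}.png",p["color"])
s=r.get_obs();print(np.round(s["tcp_pos"],4)); print(np.round(Rn.from_rotvec(s["orientation"]).as_matrix(),3))
for d in spotter.trace(p,"strap_mid"):
    m=d["pixels"].astype(np.uint8)
    c,_=cv2.findContours(m,0,2); c=max(c,key=cv2.contourArea).reshape(-1,2)
    W=np.array([atz(p,u,.009)[:2] for u in c])*1000
    R=cv2.minAreaRect(W.astype(np.float32)); b=cv2.boxPoints(R)
    e=b[1]-b[0];f=b[2]-b[1]; L=e if np.linalg.norm(e)>np.linalg.norm(f) else f
    print(np.round(d["uv"]),round(d["confidence"],2),np.round(R[0],1),np.round(R[1],1),"dir",np.degrees(np.arctan2(L[1],L[0])))
E
python3 st.py w2
```

```text
[ 0.6026 -0.2864  0.2395]
[[ 0.003  1.     0.   ]
 [ 1.    -0.003 -0.   ]
 [-0.     0.    -1.   ]]
[228. 287.] 0.95 [ 521.7 -372.2] [28.2 92.1] dir -70.22722
[317. 196.] 0.81 [ 604.6 -284.5] [25.3 90.3] dir -88.7963
[350. 305.] 0.68 [ 627.5 -391.1] [60.  19.9] dir 18.510147
```

View pics/w2.png

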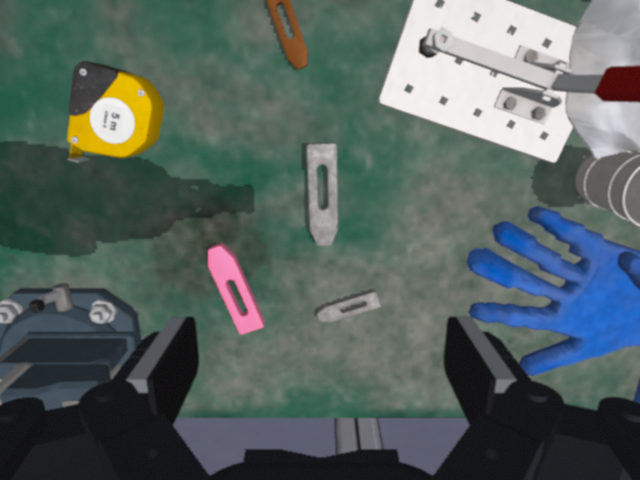

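The strap measures (0.6046, -0.2845) and 25 x 90 mm, which matches. It shows at pixel (320,195). Going down to grasp it.

carry_out(series="0.2 0.2 5 -0.024 1;0 0 5 0 1;0 0 5 0 1;0 0 4 0 1;0 0 3 0 1;0 0 1 0 1;0 0 0 0 1")

```text
clock: 5.15
tcp_pos: [0.605, -0.2837, 0.0094]
orientation: [-2.194, -2.248, 0.0]
contact_force: [-0.3, -0.0, 0.1]
grip_width: 0.0853
```

```bash
python3 st.py w3
```

```text
[ 0.6057 -0.2839  0.0104]
[[-0.024  1.     0.001]
 [ 1.     0.024 -0.001]
 [-0.001  0.001 -1.   ]]
[306. 315.] 0.82 [ 604.4 -283.9] [25.5 91.8] dir -88.26852
[265.   7.] 0.56 [ 586.9 -180.8] [10.7  4. ] dir 1.3803067
```

View pics/w3.png

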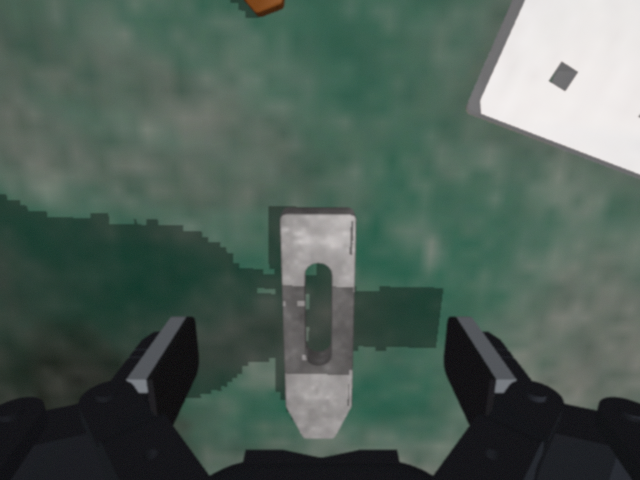

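The strap lies between the open fingers, its centre at (318,325). Closing.

carry_out(series="0 0 0 0 0;0 0 0 0 0;0 0 0 0 0;0 0 0 0 0;0 0 0 0 0;0 0 0 0 0", grip_force=40)

```text
clock: 6.0
tcp_pos: [0.6052, -0.2839, 0.0098]
orientation: [2.193, 2.248, 0.0]
contact_force: [-0.1, 0.6, 5.6]
grip_width: 0.0237
```

```bash
python3 st.py w4
```

```text
[ 0.6052 -0.2838  0.0098]
[[-0.025  1.     0.001]
 [ 1.     0.025 -0.   ]
 [-0.     0.001 -1.   ]]
[263.   5.] 0.63 [ 587.1 -180.8] [10.7  3.8] dir 1.4209718
[ 63. 427.] 0.57 [ 507.1 -327.6] [14.3  2.8] dir 36.729458
[309. 315.] 0.56 [ 605.5 -284.1] [25.4 92.3] dir -88.63465
```

View pics/w4.png

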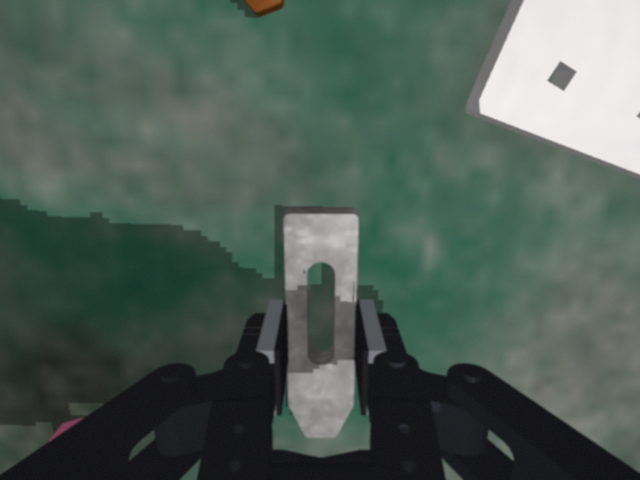

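The strap is gripped and centred in the jaws. Next I'll lift it and go over beside the jig for a close look at the pins.

carry_out(series="0 0 -4 0 0;0 0 -5 0 0;0 0 -5 0 0;0 0 -5 0 0;4.1 -1.75 0 0 0;4.1 -1.75 0 0 0;4.1 -1.75 0 0 0;4.1 -1.75 0 0 0")

```text
clock: 7.1
tcp_pos: [0.5295, -0.1201, 0.1988]
orientation: [-2.193, -2.248, 0.001]
contact_force: [1.0, -0.1, -1.3]
grip_width: 0.0233
```

carry_out(series="0 0 0 0 0;0 0 0 0 0")

```text
clock: 7.35
tcp_pos: [0.5307, -0.1221, 0.1991]
orientation: [2.194, 2.249, -0.001]
contact_force: [0.5, -0.6, -0.8]
grip_width: 0.0239
```

```bash
python3 st.py w5
```

```text
[ 0.5308 -0.1226  0.199 ]
[[-0.024  1.    -0.   ]
 [ 1.     0.024 -0.   ]
 [-0.    -0.    -1.   ]]
[ 91. 137.] 0.89 [362.5 -76.3] [29.7 89.9] dir -78.70643
[308. 315.] 0.76 [ 533.4 -230.4] [ 60.3 221. ] dir -88.96989
[292. 439.] 0.75 [ 512.1 -345.3] [27.4 45. ] dir -70.3115
[405.  81.] 0.31 [583.8 -30.4] [119.  302.7] dir -0.34881583
```

View pics/w5.png

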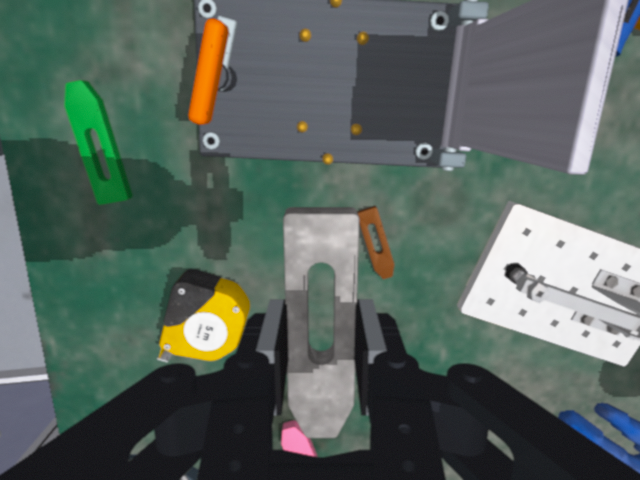

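All six pins are in view, at about (335,2), (305,35), (362,38), (303,127), (356,130) and (328,159). I'll refine them by colour and fit again.

```bash
cat > pins.py <<'E'
from fit import *
def pins(p,guess,w=8):
    hsv=cv2.cvtColor(p["color"],cv2.COLOR_BGR2HSV).astype(int); m=(hsv[...,0]>10)&(hsv[...,0]<30)&(hsv[...,1]>110)&(hsv[...,2]>70)
    out=[]
    for u,v in guess:
        y0,x0=max(v-w,0),max(u-w,0); yy,xx=np.nonzero(m[y0:v+w+1,x0:u+w+1]); out.append([xx.mean()+x0,yy.mean()+y0])
    return np.array(out)
if __name__=="__main__":
    p=wrist()
    uv=pins(p,[(335,2),(362,38),(305,35),(356,130),(303,127),(328,159)]); print(np.round(uv,1))
    for z in (.0185,.0205):
        x,e,f=fit([(p,uv)],z); print(np.round(x,4),e); 
    idx=slice(1,None)
    print(np.round(f.reshape(-1,2),1)); print(r.get_obs()["tcp_pos"])
E
python3 pins.py
```

```text
[[334.7   2. ]
 [361.7  36.7]
 [304.   33.7]
 [355.5 127.9]
 [301.4 125.3]
 [326.7 157.7]]
[ 0.5361 -0.0307 -0.024 ] 1.0429237923022832
[ 0.5361 -0.0308 -0.024 ] 1.2672346542276771
[[ 0.1 -3.6]
 [ 0.3  0.1]
 [-0.2  0.1]
 [ 0.2  1.3]
 [-0.5  1.3]
 [ 0.   1.5]]
[ 0.53095684 -0.12275253  0.19902414]
```

carry_out(series="3 0.2 0 0.048 0;3 0 0 0 0;3.1 0.1 0 0 0;0 0 4 0 0;0 0 3 0 0;0 0 2 0 0;0 0 0 0 0;0 0 0 0 0")

```text
clock: 8.5
tcp_pos: [0.5352, -0.0308, 0.11]
orientation: [2.247, 2.194, 0.001]
contact_force: [0.1, -0.9, -0.6]
grip_width: 0.024
```

```bash
python3 st.py w6; python3 - <<'E'
from h import *
p=wrist()
c,s=np.cos(-.024),np.sin(-.024)
from fit import P
im=p["color"].copy()
for q in P:
    u=proj(p,[.5361+c*q[0]-s*q[1],-.0305+s*q[0]+c*q[1],.0195]);print(q,u)
    cv2.drawMarker(im,tuple(int(round(a)) for a in u),(255,0,255),0,10,1)
cv2.imwrite("pics/w6b.png",im)
E
```

```text
[ 0.5353 -0.0307  0.1102]
[[ 0.024  1.     0.002]
 [ 1.    -0.024 -0.   ]
 [ 0.     0.002 -1.   ]]
[308. 316.] 0.72 [534.  -88.9] [163.2  44.5] dir 88.50875
[ 43. 314.] 0.59 [363.7 -75. ] [32.1 91.2] dir -78.82107
[0.    0.052] [321.0508328  155.50858806]
[0.0195 0.03  ] [357.35261931 197.00178013]
[-0.0195  0.03  ] [284.71943737 197.0437671 ]
[ 0.0195 -0.03  ] [354.68203381 298.88427355]
[-0.0195 -0.03  ] [287.36133337 298.96726689]
[ 0.    -0.052] [321.02382038 332.65279942]
```

View pics/w6b.png

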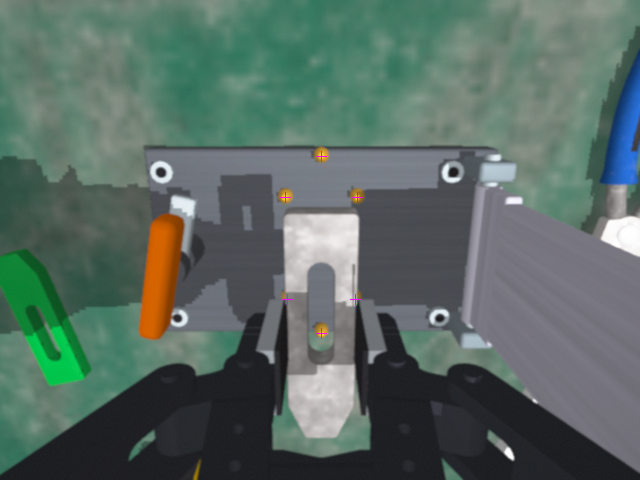

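The projected pins land on the real ones, so the pose is good to under 1 mm. Lowering.

carry_out(series="0 0.08 4 0 0;0 0 2.5 0 0;0 0 1 0 0;0 0 0.5 0 0;0 0 0.35 0 0;0 0 0 0 0;0 0 0 0 0")

```text
clock: 9.52
tcp_pos: [0.5356, -0.0305, 0.0263]
orientation: [2.246, 2.195, 0.001]
contact_force: [0.7, 1.1, -1.1]
grip_width: 0.0235
```

```bash
python3 st.py w7
```

```text
[ 0.5355 -0.0305  0.0263]
[[ 0.023  1.     0.001]
 [ 1.    -0.023 -0.   ]
 [-0.     0.001 -1.   ]]
[308. 314.] 0.82 [535.5 -40.2] [103.7  28.9] dir 88.66484
```

View pics/w7.png

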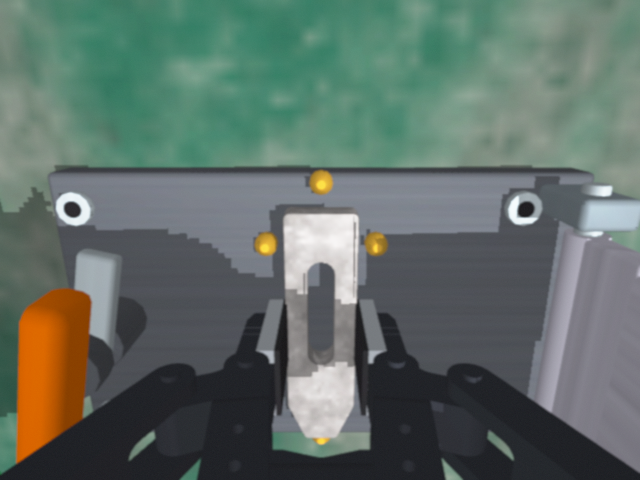

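The strap is centred between the pins: side pins at (265,244) and (376,244), end pins at (321,182) and (321,438). Lowering the last millimetre and releasing.

carry_out(series="0 0 0.12 0 0;0 0 0 0 0;0 0 0 0 0.6;0 0 0 0 0.6;0 0 0 0 0.6;0 0 0 0 0.6")

```text
clock: 10.38
tcp_pos: [0.5352, -0.0305, 0.0246]
orientation: [-2.247, -2.196, 0.0]
contact_force: [0.1, 0.0, -0.7]
grip_width: 0.0512
```

carry_out(series="0 0 -1 0 0.6;0 0 -4 0 0.6;0 0 -5 0 0.6;0 0 -5 0 0.6;0 0 0 0 0.6")

```text
clock: 11.0
tcp_pos: [0.538, -0.0302, 0.1793]
orientation: [2.242, 2.191, 0.009]
contact_force: [0.6, -0.7, 0.7]
grip_width: 0.0512
```

```bash
python3 st.py w8; python3 - <<'E'
from h import *
p=wrist()
for q in ["leaf_edge","leaf_hinge","latch_grip","strap_mid"]:
    for d in spotter.mark_of(p,q)[:2]: print(q,np.round(d["uv"],1),round(d["confidence"],2))
b=eyes.grab_frame("side");cv2.imwrite("pics/side8.png",b["color"][100:300,180:420].repeat(3,0).repeat(3,1))
a=eyes.grab_frame("scene");
# leaf angle from leaf_edge marks
from scipy.optimize import least_squares
hx=np.array([.5361+.085*np.cos(-.024),-.0305+.085*np.sin(-.024),.031]); d=np.array([np.cos(-.024),np.sin(-.024),0])
for n,c in (("scene",a),("side",b)):
  for k in spotter.mark_of(c,"leaf_edge")[:2]:
    f=lambda t:proj(c,hx-d*.143*np.cos(t[0])+[0,0,.143*np.sin(t[0])])-k["uv"]
    o=least_squares(f,[1.7]);print(n,k["confidence"],k["uv"],o.x,o.fun)
E
```

```text
[ 0.5365 -0.0305  0.177 ]
[[ 0.023  1.     0.005]
 [ 1.    -0.023 -0.001]
 [-0.001  0.005 -1.   ]]
[ 90. 272.] 0.73 [363.  -75.3] [31.  91.8] dir -78.970535
[366. 354.] 0.66 [ 576.2 -147.7] [16.8 62.8] dir -70.20675
[309. 218.] 0.62 [535.2 -34.8] [95.5 26.6] dir 88.51269
leaf_edge [575.4 328.4] 0.74
leaf_hinge [446.1 224.3] 0.85
latch_grip [198.3 233.6] 0.77
strap_mid [373.6 354.9] 0.72
strap_mid [ 95.9 277.2] 0.71
scene 0.89 [270.8, 193.0] [1.67515798] [ 1.41789058 -2.26635502]
side 0.71 [331.0, 167.9] [1.58711802] [0.29368804 1.33280254]
side 0.3 [279.2, 317.1] [-0.90064635] [ 13.69669786 -44.1176755 ]
```

View pics/w8.png

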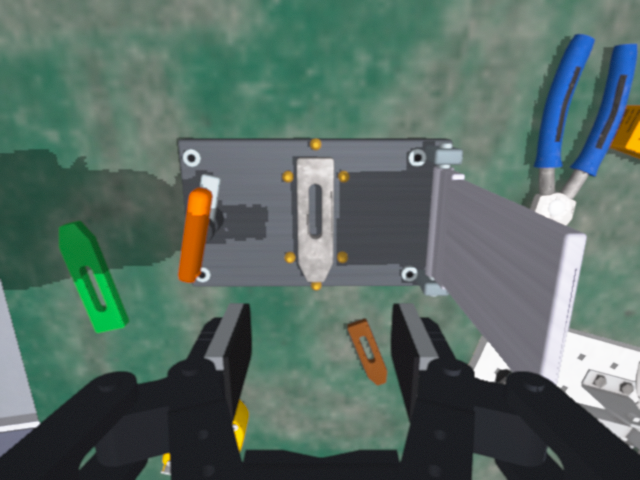

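View pics/side8.png

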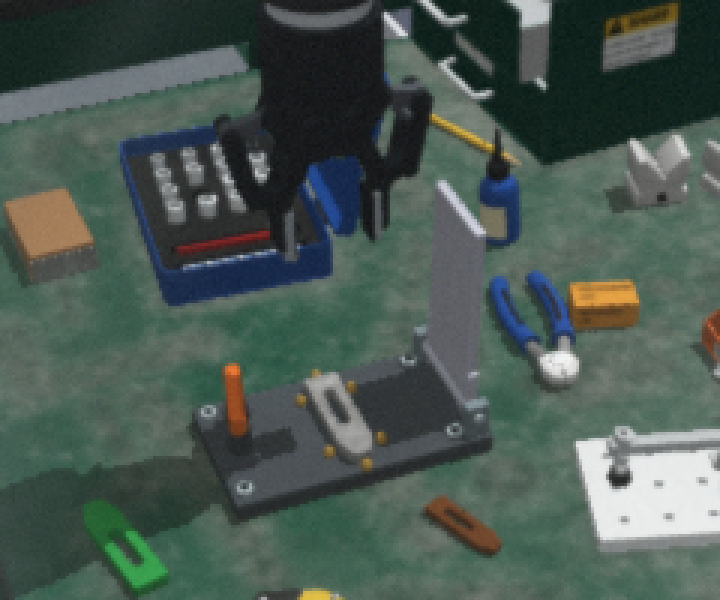

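The strap is flat between all six pins and released. The leaf is still open at about 1.62 rad. Next I'll go behind the leaf with the fingers shut.

carry_out(series="0 0 -2.5 0 0;0 0 -1.5 0 0;0 4 0 0 0;0 5 0 0 0;0 5 0 0 0;0 0.5 0 0 0;0 0 3 0 0;0 0 3 0 0")

```text
clock: 12.55
tcp_pos: [0.6797, -0.0338, 0.1542]
orientation: [2.246, 2.196, 0.0]
contact_force: [-0.3, 0.3, 0.3]
grip_width: -0.0
```

```bash
python3 - <<'E'
from h import *
s=r.get_obs();print(np.round(s["tcp_pos"],4),s["contact_force"],s["grip_width"])
c,sn=np.cos(-.024),np.sin(-.024)
d=s["tcp_pos"]-[.5361,-.0305,0];print("jig xy",c*d[0]+sn*d[1],-sn*d[0]+c*d[1])
rho,w,tip=.115,.015,.008
for th in np.arange(1.7,-.2,-.15):
    C=np.array([.085-rho*np.cos(th)+.004*np.sin(th), .031+rho*np.sin(th)+.004*np.cos(th)])
    print(round(th,2),np.round(C+[w,tip],4))
b=eyes.grab_frame("side");cv2.imwrite("pics/side9.png",b["color"][100:300,180:420].repeat(3,0).repeat(3,1))
E
```

```text
[ 0.6797 -0.0338  0.1542] [-0.29040547  0.33648701  0.3077488 ] -2.9702032248176983e-05
jig xy 0.14363056109538722 0.0001906734978788932
1.7 [0.1188 0.1525]
1.55 [0.1016 0.1541]
1.4 [0.0844 0.153 ]
1.25 [0.0675 0.1494]
1.1 [0.0514 0.1433]
0.95 [0.0364 0.1349]
0.8 [0.0227 0.1243]
0.65 [0.0109 0.1118]
0.5 [0.001  0.0976]
0.35 [-0.0067  0.0822]
0.2 [-0.0119  0.0658]
0.05 [-0.0147  0.0487]
-0.1 [-0.0148  0.0315]
```

View pics/side9.png

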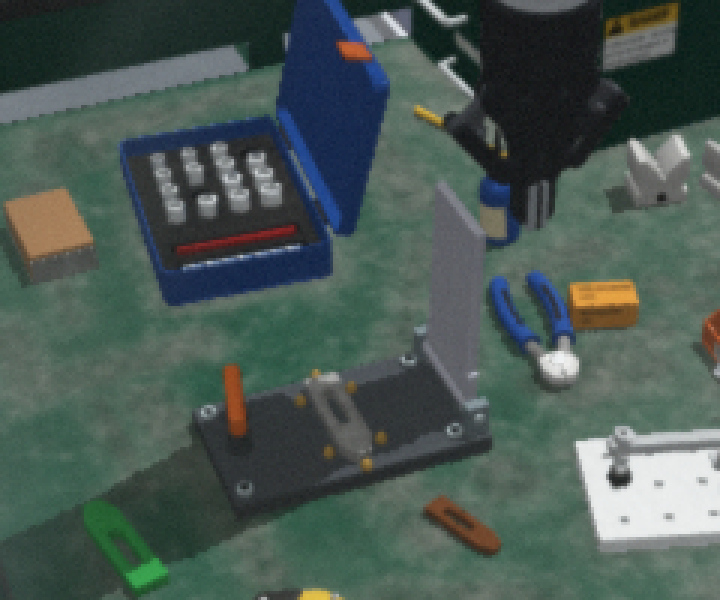

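carry_out(series="0 -2.2 0 0 0;0 -2 0 0 0;0 -1.7 0.1 0 0;0 -1.7 0.35 0 0;0 -1.6 0.6 0 0;0 -1.5 0.85 0 0;0 -1.4 1.05 0 0;0 -1.2 1.25 0 0")

```text
clock: 13.6
tcp_pos: [0.547, -0.0308, 0.1134]
orientation: [2.246, 2.195, 0.002]
contact_force: [0.2, -0.9, 1.8]
grip_width: -0.0001
```

```bash
python3 - <<'E'
from h import *
b=eyes.grab_frame("side");cv2.imwrite("pics/side10.png",b["color"][100:300,180:420].repeat(3,0).repeat(3,1))
s=r.get_obs();print(np.round(s["tcp_pos"],4),s["contact_force"])
E
```

```text
[ 0.5442 -0.0309  0.1112] [-1.072206   -0.71719941 -1.06191748]
```

View pics/side10.png

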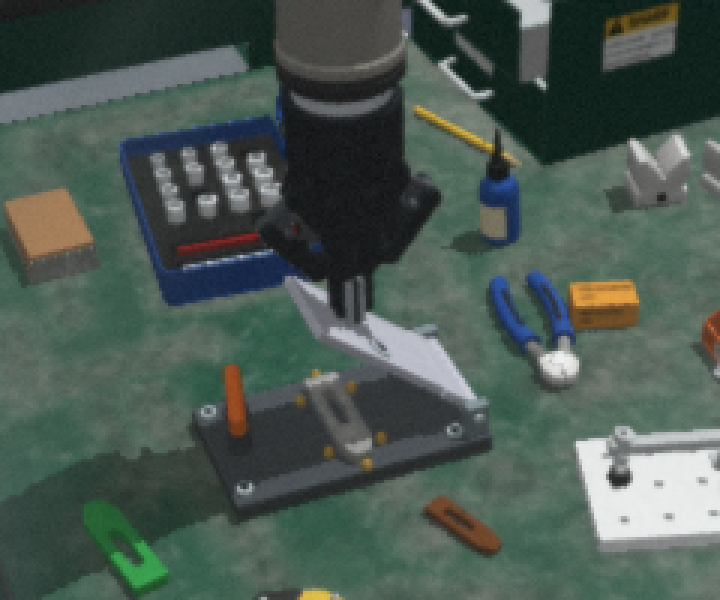

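carry_out(series="0 -1 1.4 0 0;0 -0.8 1.55 0 0;0 -0.5 1.65 0 0;0 -0.3 1.7 0 0;0 0 0.5 0 0;0 0 0.3 0 0;0 0 0 0 0;0 0 0 0 0")

```text
clock: 14.65
tcp_pos: [0.5203, -0.0302, 0.0429]
orientation: [-2.247, -2.195, 0.004]
contact_force: [-9.6, 0.2, 21.2]
grip_width: -0.0001
```

```bash
python3 - <<'E'
from h import *
b=eyes.grab_frame("side");cv2.imwrite("pics/side11.png",b["color"][100:300,180:420].repeat(3,0).repeat(3,1))
p=wrist();cv2.imwrite("pics/w11.png",p["color"])
s=r.get_obs();print(np.round(s["tcp_pos"],4),s["contact_force"])
E
```

```text
[ 0.5203 -0.0302  0.0429] [-10.14754232  -0.02694634  22.01222791]
```

View pics/side11.png

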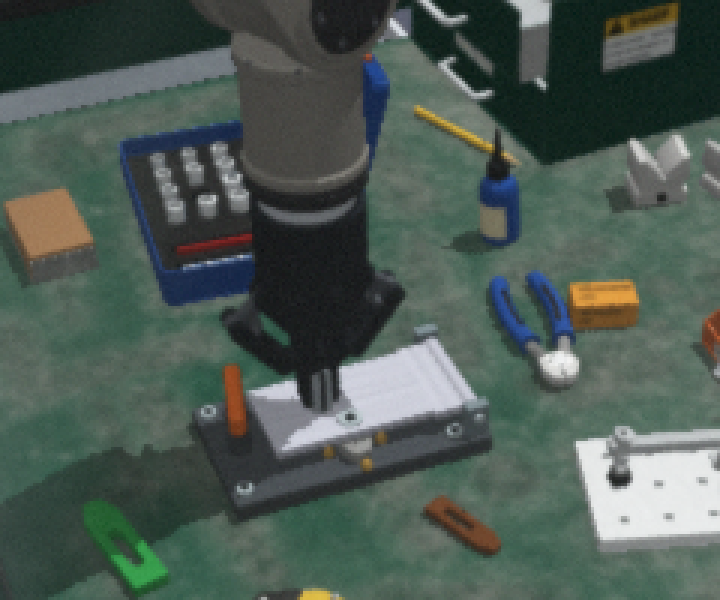

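View pics/w11.png

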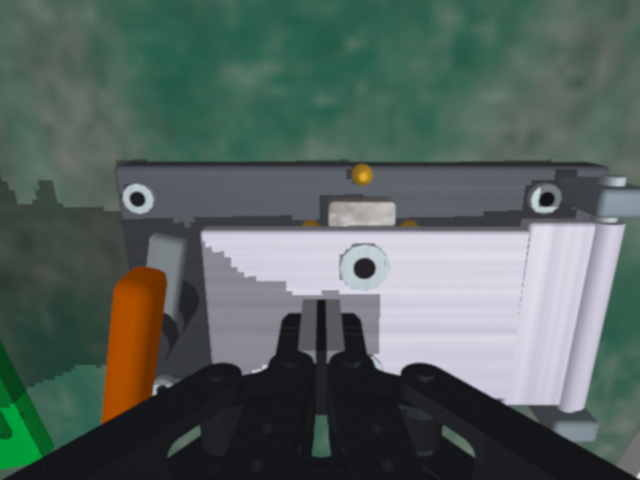

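The leaf is shut: fingertips at z = 0.035 with 22 N of reaction, and the picture agrees. Backing off and moving towards the latch.

carry_out(series="0 0 -2 0 0;0 0 -5 0 0;0 0 -5 0 0.6;0 -2 -3 0 0.6;0 -2 0 0 0.6;0 -2 0 0 0.6;0 0 0 0 0.6;0 0 0 0 0.6")

```text
clock: 15.75
tcp_pos: [0.4622, -0.0288, 0.1918]
orientation: [2.246, 2.195, 0.001]
contact_force: [-0.7, -0.1, 1.4]
grip_width: 0.0515
```

```bash
python3 - <<'E'
from h import *
p=wrist();cv2.imwrite("pics/w12.png",p["color"])
s=r.get_obs();print(np.round(s["tcp_pos"],4),np.round(s["joints"],3));print(np.round(Rn.from_rotvec(s["orientation"]).as_matrix(),3))
hsv=cv2.cvtColor(p["color"],cv2.COLOR_BGR2HSV).astype(int)
m=((hsv[...,0]<14)&(hsv[...,1]>200)&(hsv[...,2]>120)).astype(np.uint8)
c,_=cv2.findContours(m,0,2); c=max(c,key=cv2.contourArea).reshape(-1,2)
for z in(.069,.06):
    W=np.array([atz(p,u,z)[:2] for u in c])*1000
    R=cv2.minAreaRect(W.astype(np.float32)); b=cv2.boxPoints(R)
    e=b[1]-b[0];f=b[2]-b[1]; L=e if np.linalg.norm(e)>np.linalg.norm(f) else f
    print(np.round(R[0],1),np.round(R[1],1),"dir",np.degrees(np.arctan2(L[1],L[0])))
print(c.min(0),c.max(0),[ (d["uv"],d["confidence"]) for d in spotter.mark_of(p,"latch_grip")])
E
```

```text
[ 0.4622 -0.0287  0.1918] [ 0.461  0.24  -0.603  2.063  0.175  0.887 -0.263]
[[ 0.023  1.     0.001]
 [ 1.    -0.023  0.   ]
 [ 0.     0.001 -1.   ]]
[465.2   1.5] [1.2 4.3] dir -1.3723497
[ 4.652e+02 -1.000e-01] [1.3 4.4] dir -1.3723681
[320 185] [327 187] [([312.6, 229.4], 0.56)]
```

View pics/w12.png

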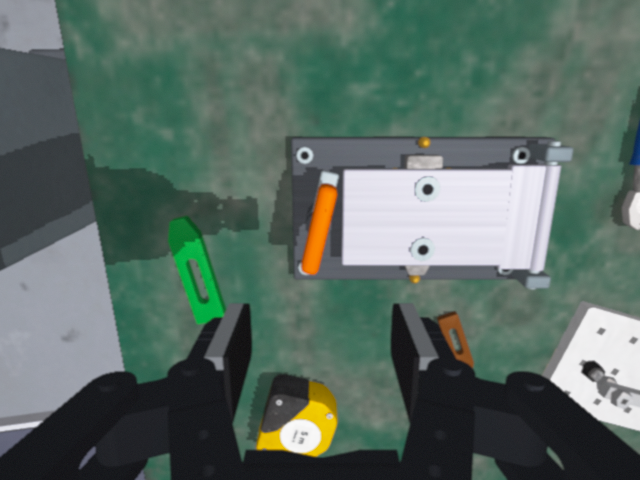

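The leaf lies flat. The orange bar runs from (329,183) to (311,275), with the tongue at its upper end.

```bash
python3 - <<'E'
from h import *
p=wrist()
print(p["color"][230,318])
b,g,rr=[p["color"][...,i].astype(int) for i in range(3)]
m=((rr-b>90)&(rr-g>50)).astype(np.uint8)
m[:150]=0;m[290:]=0;m[:,:280]=0;m[:,345:]=0
c,_=cv2.findContours(m,0,2); c=max(c,key=cv2.contourArea).reshape(-1,2)
for z in(.069,.06):
    W=np.array([atz(p,u,z)[:2] for u in c])*1000
    R=cv2.minAreaRect(W.astype(np.float32)); b=cv2.boxPoints(R)
    e=b[1]-b[0];f=b[2]-b[1]; L=e if np.linalg.norm(e)>np.linalg.norm(f) else f
    print(np.round(R[0],1),np.round(R[1],1),"dir",np.degrees(np.arctan2(L[1],L[0])))
E
```

```text
[  0 133 249]
[461.2 -26.6] [59.5 12. ] dir 75.431625
[461.1 -29.2] [61.6 12.4] dir 75.431656
```

carry_out(series="0 -0.1 4 0.13 0.6;0 0 4 0.1 0.6;0 0 3 0 0.6;0 0 1.5 0 0.6;0 0 0.6 0 0.6;0 0 0 0 0.6;0 0 0 0 0.6")

```text
clock: 16.77
tcp_pos: [0.461, -0.0288, 0.0615]
orientation: [2.483, 1.922, 0.002]
contact_force: [-0.1, -0.1, 0.2]
grip_width: 0.0513
```

```bash
python3 - <<'E'
from h import *
p=wrist();cv2.imwrite("pics/w13.png",p["color"])
s=r.get_obs();print(np.round(s["tcp_pos"],4),np.round(s["joints"],3));print(np.round(Rn.from_rotvec(s["orientation"]).as_matrix(),3))
E
```

```text
[ 0.4609 -0.0288  0.0615] [ 0.324  0.444 -0.473  2.169  0.355  0.6   -0.659]
[[ 0.251  0.968  0.002]
 [ 0.968 -0.251 -0.   ]
 [ 0.     0.002 -1.   ]]
```

View pics/w13.png

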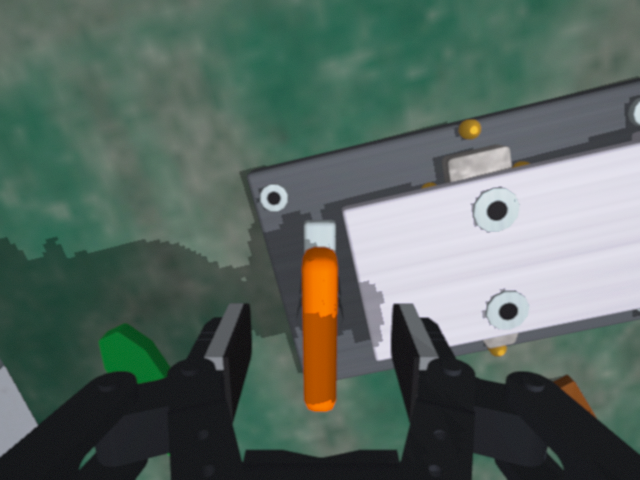

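The bar is at column 320, midway between the fingers and aligned with them. Closing gently, then turning.

carry_out(series="0 0 0 0 0;0 0 0 0 0;0 0 0 0 0;0 0 0 0 0;0 0 0 0 0;0 0 0 0 0", grip_force=25)

```text
clock: 17.58
tcp_pos: [0.4606, -0.0289, 0.061]
orientation: [2.483, 1.923, 0.001]
contact_force: [-0.9, -0.6, 5.9]
grip_width: 0.0115
```

carry_out(series="0 0 0 0.15 0;0 0 0 0.15 0;0 0 0 0.15 0;0 0 0 0.15 0;0 0 0 0.15 0;0 0 0 0.15 0;0 0 0 0.15 0;0 0 0 0.15 0")

```text
clock: 18.58
tcp_pos: [0.4604, -0.0286, 0.061]
orientation: [3.137, 0.178, 0.001]
contact_force: [-1.4, 0.1, 5.4]
grip_width: 0.0113
```

```bash
python3 - <<'E'
from h import *
p=wrist();cv2.imwrite("pics/w14.png",p["color"])
s=r.get_obs();print(np.round(s["tcp_pos"],4),np.round(s["joints"],3),s["contact_force"],s["moment"]);R=Rn.from_rotvec(s["orientation"]).as_matrix();print(np.round(R,3))
print("bar angle est", -np.arctan2(R[1,1],R[0,1])-.024)
E
```

```text
[ 0.4604 -0.0286  0.061 ] [ 0.071  0.411 -0.171  2.186  0.13   0.554 -1.661] [-0.96184177  0.09014271  6.66697022] [ 0.07062189  0.26413319 -0.0355864 ]
[[ 0.994  0.107  0.   ]
 [ 0.107 -0.994 -0.   ]
 [ 0.     0.    -1.   ]]
bar angle est 1.440070773934221
```

View pics/w14.png

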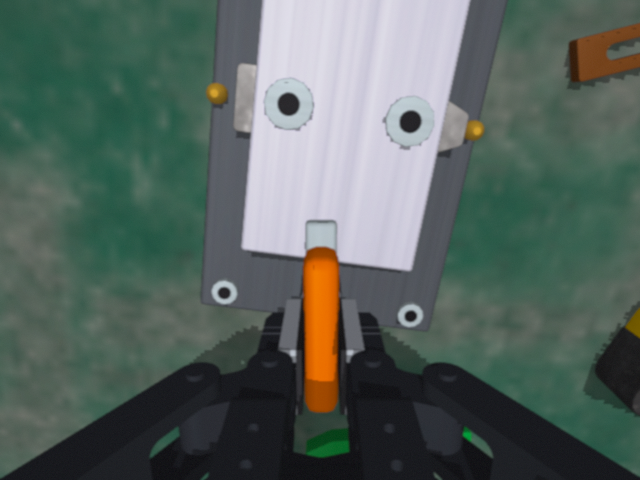

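The bar has followed to about 1.44 rad and the tongue at (321,235) is over the leaf edge. I'll turn the last bit, then release and back off.

carry_out(series="0 0 0 0.07 0;0 0 0 0.06 0;0 0 0 0.03 0;0 0 0 0 0;0 0 0 0 0")

```text
clock: 19.25
tcp_pos: [0.4604, -0.0286, 0.061]
orientation: [3.141, -0.064, 0.001]
contact_force: [-1.8, 0.5, 6.7]
grip_width: 0.0109
```

carry_out(series="0 0 0 0 0.5;0 0 0 0 0.5;0 0 0 0 0.5;0 0 0 0 0.5;0 0 -3 0 0.5;0 0 -5 0 0.5;0 0 -5 0 0.5;0 0 0 0 0.5")

```text
clock: 20.25
tcp_pos: [0.4629, -0.0287, 0.1943]
orientation: [-3.141, 0.067, -0.013]
contact_force: [0.4, 0.5, 0.4]
grip_width: 0.0424
```

```bash
python3 - <<'E'
from h import *
p=wrist();cv2.imwrite("pics/w15.png",p["color"])
s=r.get_obs();print(np.round(s["tcp_pos"],4),s["contact_force"])
b,g,rr=[p["color"][...,i].astype(int) for i in range(3)]
m=((rr-b>90)&(rr-g>70)).astype(np.uint8)
c,_=cv2.findContours(m,0,2)
for k in c:
    if cv2.contourArea(k)<300: continue
    W=np.array([atz(p,u,.06)[:2] for u in k.reshape(-1,2)])*1000
    R=cv2.minAreaRect(W.astype(np.float32)); q=cv2.boxPoints(R)
    e=q[1]-q[0];f=q[2]-q[1]; L=e if np.linalg.norm(e)>np.linalg.norm(f) else f
    print(np.round(R[0],1),np.round(R[1],1),"dir",np.degrees(np.arctan2(L[1],L[0])))
b=eyes.grab_frame("side");cv2.imwrite("pics/side15.png",b["color"][100:300,180:420].repeat(3,0).repeat(3,1))
E
```

```text
[ 0.4614 -0.0288  0.1922] [ 0.13301341  0.00406961 -0.94577029]
[460.4 -28.3] [12.  61.7] dir -1.334641
```

View pics/w15.png

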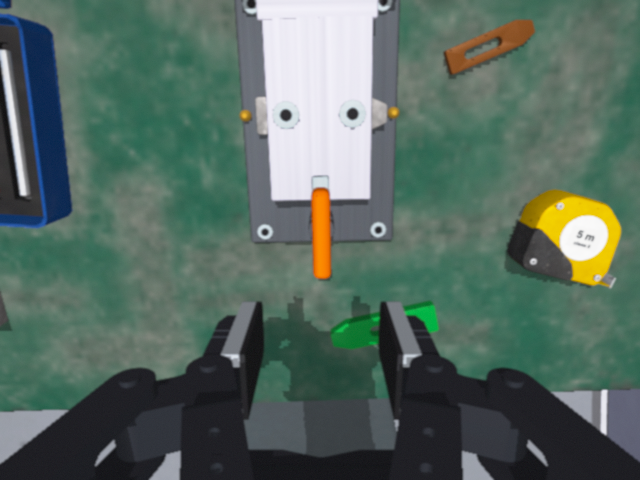

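View pics/side15.png

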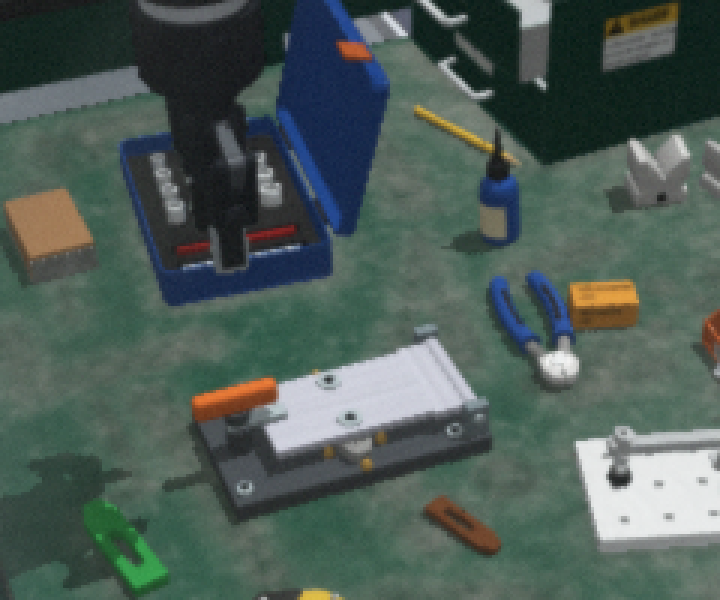

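The bar now points along the jig's x axis, measured at -1.33° against the jig's -1.4°, so the latch is at about 1.57 rad. The leaf is flat, the tongue is over its edge, and the bystanders are where they were. Handing in.

```bash
python3 -c "
from h import *
print(r.hand_in())"
```

```text
the job is handed in; nothing more can be done
None
```

I laid the large grey slotted strap in the nest, swung the leaf fully down over it, and turned the latch to its locked end. I handed the job in at about 20 s.

- **Strap:** after release it lay flat between all six pins, centred to within about 1 mm in the wrist picture. I fitted the jig pose from the pins, and the projected pins landed on the real ones. Once the leaf was shut, only the two ends of the strap could be seen.
- **Leaf:** the fingertips pressing on it stood at z = 0.035 m, which is the height of the shut leaf's top. The pictures show it flat.
- **Latch:** the orange bar measured -1.33° in the world against the jig's -1.4°, so it is at about 1.57 rad. The tongue is over the leaf's edge.
- **Bystanders:** the robot touched none of them. The tape measure, sanding block, side cutters and dye bottle look unmoved in the pictures, but I did not measure them again at the end.
- **Final state:** the gripper is open and clear, about 13 cm above the latch.

No check failed. The only disagreement came early: the network's first estimates of the nest position were about 7 mm off the pin fit, so I used the pin fit.

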